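# Click the wash-tally thumbwheel round to home

### The job

The wash tally on the drainer must go back to home for the next shift: with light flicks of a fingertip against the edge of its black six-lobed thumbwheel, advance the wheel clockwise (seen from above), click by click, until the lobe with the upright steel stud at its root rests in its click in front of the pointer, and not one click further. Push only on the lobes: do not pinch or press hard on the counter, do not push on the stud, and leave the shaker, cup, jug, beaker and spoon where they are.

Things in the scene. Friction and masses are not known exactly. Their poses are not given: they have to be found in the camera images.
- tally: tally counter fixed to the drainer: steel base plate 190 x 130 x 8 mm, grey round housing (radius 42 mm at the foot, 37 mm above; top at 33 mm) and a steel pointer post (16 mm wide, top at 54 mm) 92 mm from the wheel's axis. Origin on the drainer under the wheel's axis; z up, x from the axis to the pointer post (yaw within 0.5 rad; at yaw 0 the post is at the far side)
- wheel_centre (a point): centre of the black thumbwheel on its upright axis, 45 mm above the drainer, half-way up the lobes. Disc of 34 mm radius (37 to 55 mm above the drainer, black cap to 59 mm) with six equal lobes 60 degrees apart round its edge. The gap between neighbouring lobes is 43 mm wide at 55 mm radius and free down to the base plate outside the housing
- tally_wheel (a joint): wheel angle, rad: 0 = home, stud lobe at the pointer; grows clockwise seen from above (stud direction = tally yaw - value). Rests in a click every pi/3; starts 2, 3 or 4 clicks before home (-2.09, -3.14, -4.19). Up to 5 N on a lobe end takes it over the hump half-way (0.52 rad); a spring then draws it into the next click, where it stops by itself. It can be pushed past home
- lobe_end (a point): middle of the round end of the lobe that has the stud at its root, 51 mm from the wheel's axis, 45 mm above the drainer; turns with the wheel. All six lobes are alike: 12 mm wide, round end 14 mm in diameter, tip 58 mm from the axis, from 38 to 52 mm above the drainer; only this one has the stud
- pointer_tip (a point): tip of the fixed cone-shaped steel pointer, 66 mm from the wheel's axis, 44 mm above the drainer, pointing at the axis
- stud_top (a point): centre of the top of the steel stud (upright pin, 14 mm diameter, standing on the wheel at the root of its lobe, in line with the lobe), 30 mm from the wheel's axis, 80 mm above the drainer; turns with the wheel
- salt_shaker: glass shaker with grey domed top, 44 mm diameter, 90 mm high, loose, about 13 cm to the counter's +y side; origin under its centre
- espresso_cup: striped espresso cup standing upside down, 65 x 88 mm with its handle, 50 mm high, loose, about 14 cm to the counter's -y side; origin under its centre
- milk_jug: pale jug, 76 x 116 x 97 mm high, loose, at the back of the drainer; origin under its centre
- beaker: clear beaker, 76 mm diameter, 86 mm high, loose, at the back of the drainer on the right; origin under its centre
- teaspoon: steel teaspoon 130 mm long, 26 mm wide, lying loose along the front left edge of the drainer; origin under its centre

How it is judged:
By the outcome, as a careful person would: the job done as asked, in the order asked, and still so for the second after the job is handed in, with the robot touching nothing.
It also fails if it takes over 64 s, if anything falls off the work surface, if the arm or the gripper's body presses on something with over 40 N, if the wrist force passes 120 N, or if a joint passes its speed limit or range.

### The arm

A 6-joint arm with a two-finger parallel gripper is mounted at the origin on a cart in front of the work surface, level with it; the furniture and walls round the work are solid. World frame = base frame: x ahead of the robot, y to its left, z up, the work surface at z = 0. Lengths are in mm, angles in rad, forces in N, time in s.
With the tool pointing down it reaches from about 325 to 850 mm from the base axis. Payload 15.5 kg.
Tool frame: the origin (TCP) lies between the finger pads; the fingertips stand 14 mm ahead of it and the grasp point (between the pads) lies 5 mm behind it; z points along the fingers, y is the line along which they close (so a half turn about z gives the same grasp; the last joint's range is limited). The gripper opens to 91 mm and grips with 3 to 60 N. Pads are 32 mm wide; open, the fingers measure 118 mm over their backs; the gripper's body (76 mm by 178 mm) begins 60 mm behind the grasp point.
Start: joints at [-1.234, 0.494, 1.345, -0, 1.302, -0.096], TCP at [262.135, -567.372, 203.515] pointing down, gripper open.
Joint ranges: [-2.91, 2.91], [-0.82, 2.16], [0.22, 2.67], [-1.22, 4.37], [0.12, 2.79], [-3.08, 3.08]. Speed limits (rad/s): [1.89, 1.89, 2.57, 3.01, 3.01, 3.01].

### API

Orientations are given as a rotation vector (axis times angle).
In Python, from cell import env gives the robot as it stands. The module is installed in compiled form; this text tells all that it offers.
- The arm moves only by the tool arm_command, never from a script. Its argument "increments" is a list of rows, each a list of 5 numbers: the shift along the tool's x, y, z in mm, then the turn about the tool's z in rad, then the closure, from 0 (fully open) to 1 (shut). In form: [[tx, ty, tz, turn, jaw], ...]. A call has exactly 5 rows; each row shifts and turns the commanded pose from where the row before left it, along the tool's axes as they then stand; what a row does not reach is not made up. A row lasts 1/10 s, in which the tool goes at most 50 mm and 8.59 degrees, less where a joint would pass 70% of its speed; a pose out of reach is approached as far as the arm can. A call is refused whole if a number of a shift passes 50 or a number of a turn 0.15, either way. A call with a gripper value outside its range is refused whole. The fingers move at their own pace and stop on an object; "newtons" is the grip in N (left out, the last holds). Time passes only in rows, so rows that do not move let the fingers close, or fill a call up. It gives the time, the measured TCP pose, the force, the opening and the grip force at its end, in the units of the state.
- env.get_obs(): the state, without advancing time (a new reading comes with each control period).
- env.grab_frame(name): name is "scene" or "top"; returns a dict with "image" (384x512x3 uint8, blue, green, red), "range_z" (384x512 float32, mm along the optical axis (not along the pixel's ray), 0 where there is no reading), "camera_matrix" (3x3 intrinsics, pixels), "R" (3x3) and "t" (3): a world point X has camera coordinates R X + t. Camera axes: x right, y down, z forward; pixel columns grow to the right and rows downward; lengths in mm; the calibration is good to about 2 mm. A picture is of the moment at which its call begins.
- env.sign_off(): hands the job in; it is judged then, once.
The state is a dict: "time": time; "joints": joint angles; "joint_velocities": joint speeds; "joint_torque": joint torques, N m; "ee_pos": TCP position; "orientation": TCP orientation; "contact_force": force on the tool from outside, world axes, zero at the start; "wrist_torque": the same for the moment, N m; "grip_width": finger opening in mm; "gripper_force": force on a finger pad.
Only numpy, scipy, OpenCV 4.12 (cv2) and the standard library are available. Lean on these libraries where they do the work, as an engineer would, in place of code of your own. Each camera call takes 0.05 s, during which the arm holds its last target. There are 200 camera calls.

## Working session

There is one attempt and no reset: what is moved stays moved. The work goes in short steps, Python scripts to look and compute and a tool call to move; the robot and the scene stay as the last step left them, time stands still between calls to the robot, and variables do not carry over. Pictures are saved under pics/ and viewed, at most 10 in all, crops included, and the job is handed in when it is done.

Besides the shell and the picture viewer there is one more tool, called as name([rows], argument=value, ...), one row to a line, values as JSON. arm_command: Moves the arm, as the interface text tells. Its arguments: {"type":"object","properties":{"increments":{"type":"array"},"newtons":{"type":"number"}},"required":["increments"]}

```bash
mkdir -p pics
cat > h.py <<'E'
from cell import env
import cv2, numpy as np
def grab(n):
    f=env.grab_frame(n); np.savez('pics/%s.npz'%n,**f); return f
def pt(f,u,v,z):
    K,R,t=f['camera_matrix'],f['R'],f['t']
    d=R.T@np.linalg.inv(K)@[u,v,1]; c=-R.T@t
    return c+d*(z-c[2])/d[2]
def px(f,X):
    p=f['camera_matrix']@(f['R']@np.array(X,float)+f['t']); return p[:2]/p[2]
E
python3 - <<'E'
from h import *
for n in ('top','scene'):
    f=grab(n); cv2.imwrite('pics/%s1.png'%n,cv2.resize(f['image'],(800,600)))
    print(n,-f['R'].T@f['t'],f['R'].tolist())
o=env.get_obs();print(o)
E
```

```text
top [435.59471955  51.17901632 967.2173393 ] [[-0.01253501710523451, -0.9998923998619791, 0.007619845433012691], [-0.9891918559802169, 0.011286791385083907, -0.1461919300188731], [0.1460901961412366, -0.009370007389598041, -0.9892268989230598]]
scene [222.98746193 600.53048542 777.92936447] [[-0.8334360603025508, -0.5524514509215227, 0.01348064397822061], [-0.4071090303244176, 0.5973089380270235, -0.6910023661184832], [0.37369315061380987, -0.5813943815756513, -0.7227267825787214]]
{'time': 0.1, 'joints': array([-1.23350628e+00,  4.94058953e-01,  1.34606206e+00,  5.50698751e-06,
        1.30249541e+00, -9.54646671e-02]), 'joint_velocities': array([ 0.00110744, -0.00152952, -0.00186421, -0.00083163,  0.00024749,
        0.0018061 ]), 'joint_torque': array([ 7.63032422e-04, -8.80242062e+01, -3.82542980e+01,  7.07847602e-02,
        4.80687723e-02, -1.15201630e-05]), 'ee_pos': array([ 262.01812467, -567.04490702,  203.03891425]), 'orientation': array([-3.06734304e+00, -6.74256978e-01,  1.85632451e-04]), 'contact_force': array([0.02820282, 0.59124127, 0.98403102]), 'wrist_torque': array([ 0.04167123, -0.02282613, -0.01487558]), 'gripper_force': 0.0, 'grip_width': 91.09188973203698}
```

View pics/top1.png

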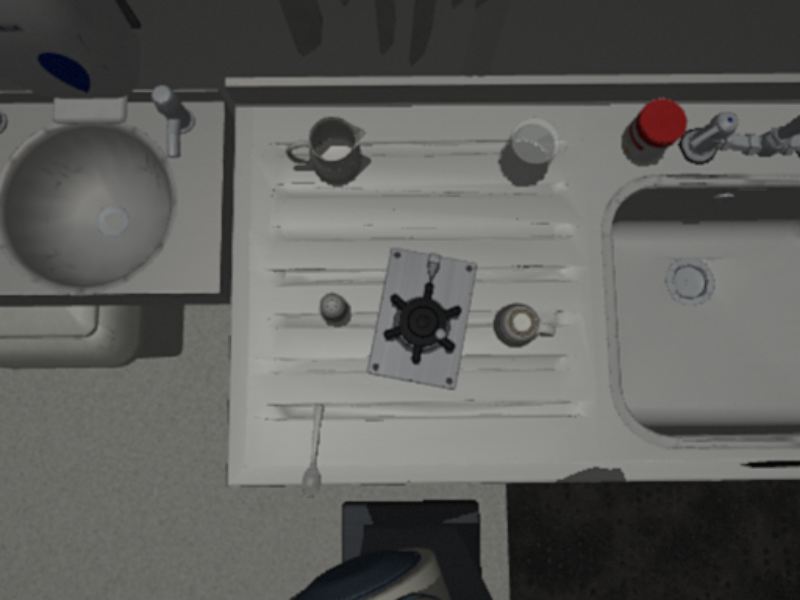

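View pics/scene1.png

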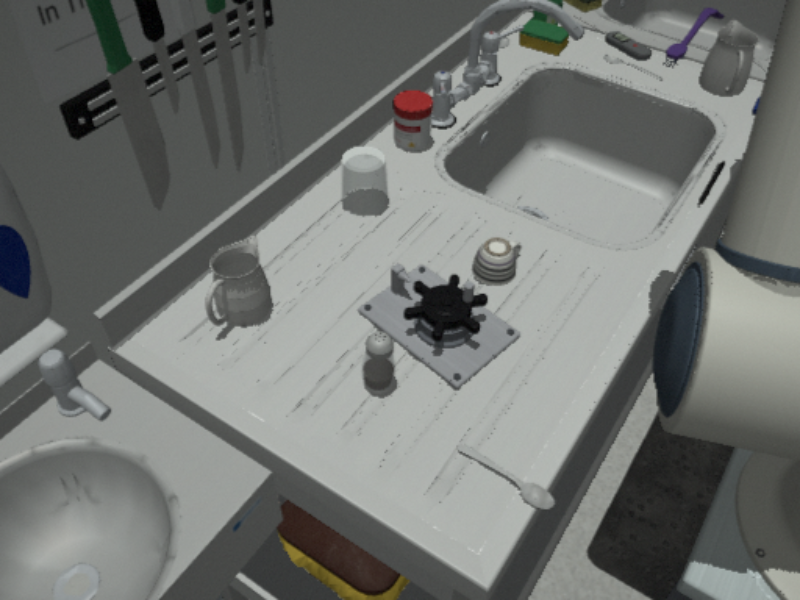

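The top view shows the pointer at (434,262), the wheel centre at (424,321) and the stud at (441,334). The stud lobe, at (449,346), is two places clockwise of the pointer, so 4 clicks remain. The scene view agrees. Next I'll measure the centre and yaw.

```bash
cat >> h.py <<'E'
def wheel(f):
    im=f['image']; h=np.zeros((384,512),np.uint8)
    c0=px(f,W0) if W0 is not None else (271,205)
    cv2.circle(h,(int(c0[0]),int(c0[1])),40,255,-1)
    m=((im.max(2)<48)&(h>0)).astype(np.uint8)
    n,l,s,c=cv2.connectedComponentsWithStats(m); k=1+s[1:,4].argmax()
    return (l==k)
W0=None
E
python3 - <<'E'
from h import *
f=dict(np.load('pics/top.npz'))
m=wheel(f); v,u=np.nonzero(m)
P=np.array([pt(f,a,b,52)[:2] for a,b in zip(u,v)])
(c,r)=cv2.minEnclosingCircle(P.astype(np.float32)); print('enclosing',c,r,len(P),P.mean(0))
d=P-c; a=np.arctan2(d[:,1],d[:,0]); rr=np.hypot(*d.T); s=(rr>44)&(rr<60)
print('lobe phase mod60 deg',np.degrees(np.angle(np.exp(6j*a[s]).sum())/6))
S=.64
print('centre cap59',pt(f,424*S,321*S,59),'pointer',pt(f,434*S,262*S,46),'stud',pt(f,441*S,334*S,80))
for n,(x,y,z) in dict(shaker=(333,304,90),cup=(519,322,50)).items(): print(n,pt(f,x*S,y*S,z))
# plate corners
pl=[pt(f,x*S,y*S,8)[:2] for x,y in((391,248),(477,263),(453,389),(367,372))]; print(np.mean(pl,0),np.degrees(np.arctan2(*(pl[0]-pl[3])[::-1])),np.degrees(np.arctan2(*(pl[1]-pl[2])[::-1])))
K=f['range_z']
for q in ((300,340),(424,321),(400,260)):
    U,V=int(q[0]*S),int(q[1]*S); X=f['R'].T@(np.linalg.inv(f['camera_matrix'])@[U,V,1]*K[V,U]-f['t']); print(q,X)
E
```

```text
enclosing (542.500244140625, 3.8451285362243652) 57.97175979614258 1082 [541.5827813   5.0345756]
lobe phase mod60 deg -11.44244450851595
centre cap59 [542.35063636   1.35798573  59.        ] pointer [627.96958215 -15.16611705  46.        ] stud [522.02022555 -20.023762    80.        ]
shaker [562.99705103 124.32572016  90.        ]
cup [ 540.46129784 -131.71269977   50.        ]
[554.08643327   1.2045528 ] -11.391632776480897 -12.318837396832594
(300, 340) [524.89413692 180.11274999  -0.83967566]
(424, 321) [543.75825314   1.91463602  55.26244176]
(400, 260) [640.46308978  32.27639056   7.75472472]
```

arm_command([
  [10,-20,0,0.145,1],
  [10,-40,0,0.145,1],
  [10,-40,0,0.145,1],
  [0,-40,0,0.145,1],
  [0,-40,0,0.145,1],
], newtons=5)

```text
time: 0.6
ee_pos: [270.7, -381.4, 203.2]
orientation: [-3.106, 0.467, 0.001]
contact_force: [0.2, 1.1, -0.2]
grip_width: 54.2
gripper_force: 0.0
```

arm_command([
  [0,-40,0,0.14,1],
  [0,-46,0,0,1],
  [0,-46,0,0,1],
  [0,-46,0,0,1],
  [0,-46,0,0,1],
])

```text
time: 1.1
ee_pos: [360.1, -176.1, 203.5]
orientation: [3.068, -0.674, 0.0]
contact_force: [0.3, -0.6, 1.2]
grip_width: 14.1
gripper_force: 0.0
```

arm_command([
  [-5,-40,10,0,1],
  [-5,-40,20,0,1],
  [-5,-40,20,0,1],
  [0,-40,20,0,1],
  [0,-20,20,0,1],
])

```text
time: 1.6
ee_pos: [422.3, -5.6, 112.8]
orientation: [-3.069, 0.671, -0.001]
contact_force: [0.1, -0.9, 0.1]
grip_width: 0.4
gripper_force: 0.0
```

arm_command([
  [0,0,0,0,1],
  [0,0,0,0,1],
  [0,0,0,0,1],
  [0,0,0,0,1],
  [0,0,0,0,1],
])

```text
time: 2.1
ee_pos: [421.7, -8.8, 114.0]
orientation: [-3.068, 0.675, -0.002]
contact_force: [-0.3, 0.6, 0.2]
grip_width: 0.4
gripper_force: 0.0
```

arm_command([
  [0,-10,20,0,1],
  [0,-10,20,0,1],
  [0,0,20,0,1],
  [0,0,0,0,1],
  [0,0,0,0,1],
])

```text
time: 2.6
ee_pos: [429.9, 9.7, 53.9]
orientation: [3.068, -0.674, -0.001]
contact_force: [0.4, -0.6, 0.7]
grip_width: 0.4
gripper_force: 0.0
```

arm_command([
  [10,0,0,0,1],
  [15,0,0,0,1],
  [10,0,0,0,1],
  [6,0,0,0,1],
  [0,0,0,0,1],
])

```text
time: 3.1
ee_pos: [468.2, -7.6, 53.8]
orientation: [-3.068, 0.674, -0.002]
contact_force: [-0.6, 0.1, 0.3]
grip_width: 0.6
gripper_force: 0.0
```

```bash
cat > look.py <<'E'
import sys
from h import *
f=grab('top'); g=grab('scene'); W=[542.5,3,45]
a=[int(v) for v in px(f,W)]; b=[int(v) for v in px(g,W)]
cr=lambda F,c:cv2.resize(F['image'][c[1]-50:c[1]+50,c[0]-50:c[0]+50],(400,400),interpolation=cv2.INTER_CUBIC)
cv2.imwrite('pics/%s.png'%sys.argv[1],cv2.convertScaleAbs(np.hstack([cr(f,a),cr(g,b)]),alpha=1.5))
o=env.get_obs(); print(o['ee_pos'],o['contact_force'],o['time'])
E
python3 look.py a
```

```text
[466.82279356  -7.11123258  53.56826578] [-1.0173932  -0.06414267  0.26087872] 3.2
```

View pics/a.png

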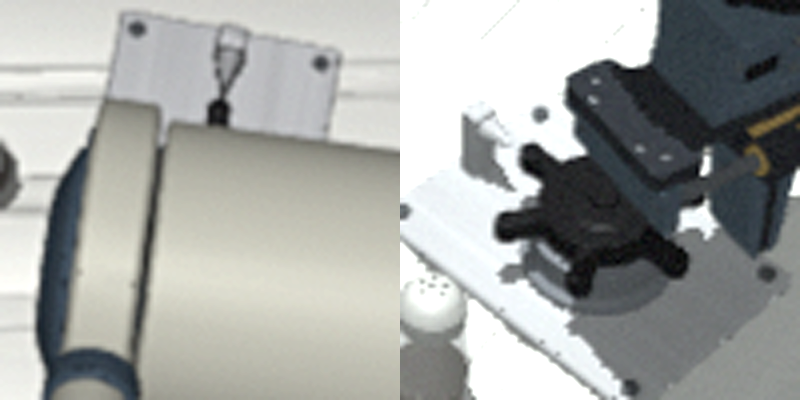

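The scene crop shows the closed fingertip beside the near lobe at (680,262), on its trailing side and clear of the stud. The arm hides the wheel from the top camera. I'll start the first flick.

arm_command([
  [0,-8,0,0,1],
  [0,-8,0,0,1],
  [0,-8,0,0,1],
  [0,-8,0,0,1],
  [0,-8,0,0,1],
])

```text
time: 3.7
ee_pos: [484.2, 30.1, 53.5]
orientation: [-3.069, 0.673, 0.0]
contact_force: [-0.5, 0.5, 0.6]
grip_width: 0.6
gripper_force: 0.0
```

arm_command([
  [0,-8,0,0,1],
  [0,-8,0,0,1],
  [0,-8,0,0,1],
  [0,0,0,0,1],
  [0,0,0,0,1],
])

```text
time: 4.2
ee_pos: [493.9, 51.1, 53.5]
orientation: [3.069, -0.673, -0.0]
contact_force: [-0.5, 0.2, -0.3]
grip_width: 0.4
gripper_force: 0.0
```

```bash
python3 look.py b
```

```text
[493.84231629  50.7695306   53.50471626] [0.43949658 0.57714565 0.3198119 ] 4.3
```

View pics/b.png

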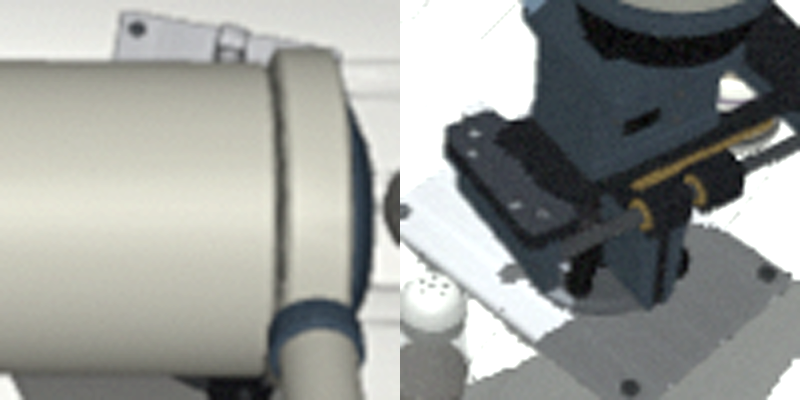

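The fingers now cover the wheel in the scene view, with lobes visible at (580,275) and (680,262). I'll retreat to check whether it clicked.

arm_command([
  [-15,0,0,0,1],
  [-15,0,0,0,1],
  [-10,22,0,0,1],
  [0,22,0,0,1],
  [0,20,0,0,1],
])

```text
time: 4.8
ee_pos: [430.1, 8.9, 53.6]
orientation: [3.069, -0.673, -0.0]
contact_force: [0.7, 0.1, -0.4]
grip_width: 0.7
gripper_force: 0.0
```

```bash
python3 look.py c; python3 -c "
from h import *
print(env.get_obs()['joints'])"
```

```text
[429.68923068   8.09079035  53.56934089] [-1.32236214  0.32019985  0.58939623] 4.9
[-1.20138770e-01  4.72711882e-01  1.97762828e+00 -2.99019509e-04
  6.92140331e-01  1.88508097e+00]
```

View pics/c.png

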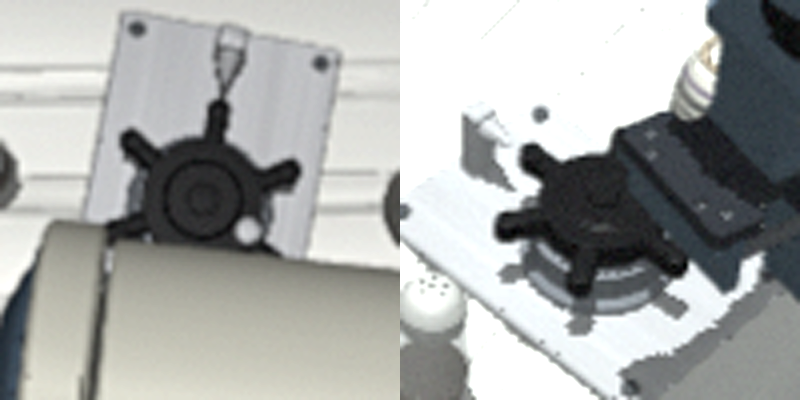

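The wheel is unmoved: the stud is still at (248,232) in the top crop, at 4 o'clock. The fingertip didn't reach deep enough, so I'll go about 6 mm deeper and check the stud by numbers.

```bash
cat > chk.py <<'E'
from h import *
W=np.array([542.5,3,0]); yaw=np.radians(-11.5)
for n in ('top','scene'):
    f=grab(n); r=[]
    for k in range(12):
        a=yaw+k*np.pi/6   # stud dir = yaw - value ; value=-k*30deg
        u,v=px(f,W+[30*np.cos(a),30*np.sin(a),80]).round().astype(int)
        r.append('%d:%d'%(k,f['image'][v-1:v+2,u-1:u+2].mean()))
    print(n,r)
o=env.get_obs(); print(o['ee_pos'].round(1),o['contact_force'].round(1),o['time'])
E
python3 chk.py
```

```text
top ['0:22', '1:46', '2:26', '3:31', '4:33', '5:34', '6:62', '7:50', '8:130', '9:40', '10:23', '11:58']
scene ['0:172', '1:168', '2:25', '3:25', '4:23', '5:27', '6:26', '7:44', '8:44', '9:54', '10:199', '11:199']
[431.    9.3  53.6] [0.2 0.4 0.5] 5.0
```

arm_command([
  [15,0,0,0,1],
  [15,0,0,0,1],
  [10,0,0,0,1],
  [6,0,0,0,1],
  [0,-8,0,0,1],
])

```text
time: 5.5
ee_pos: [476.4, -2.5, 53.4]
orientation: [3.068, -0.675, 0.0]
contact_force: [0.1, 0.3, -1.1]
grip_width: 0.6
gripper_force: 0.0
```

arm_command([
  [0,-8,0,0,1],
  [0,-8,0,0,1],
  [0,-6,0,0,1],
  [0,0,0,0,1],
  [0,0,0,0,1],
])

```text
time: 6.0
ee_pos: [485.1, 17.8, 53.5]
orientation: [3.069, -0.673, -0.0]
contact_force: [0.2, 0.4, -0.3]
grip_width: 0.9
gripper_force: 0.0
```

```bash
python3 look.py d; python3 chk.py
```

```text
[485.02392377  17.48614169  53.51729762] [-0.21224561 -0.75937305  0.85627452] 6.1
top ['0:118', '1:121', '2:126', '3:134', '4:145', '5:146', '6:143', '7:144', '8:145', '9:137', '10:129', '11:124']
scene ['0:44', '1:40', '2:31', '3:33', '4:26', '5:36', '6:47', '7:39', '8:22', '9:40', '10:29', '11:21']
[485.1  17.4  53.5] [-0.7  0.1 -0.9] 6.2
```

View pics/d.png

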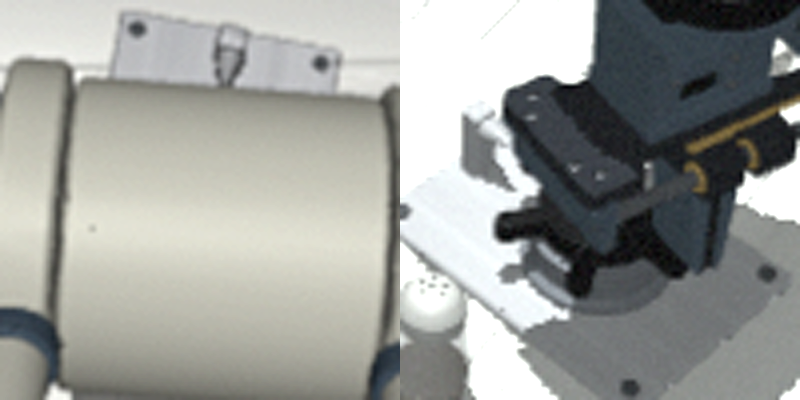

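Run:
```python
from h import *
g=dict(np.load('pics/scene.npz')); W=[542.5,3,45]
b=px(g,W).astype(int)
cp=lambda X:((px(g,X)-b+50)*4+[400,0]).round()
T=np.array([485,17.4,53.5]); x=np.array([.906,-.423,0]); y=np.array([-.423,-.906,0])
for sx in(-16,16):
  for sy in(-13.5,13.5):
    print(sx,sy,cp(T+sx*x+sy*y+[0,0,-14]),cp(T+sx*x+sy*y+[0,0,60]))
K=np.linalg.inv(g['camera_matrix'])
for c in((570,110),(600,230),(700,220),(650,165),(705,265),(675,262),(585,285)):
    u,v=((np.array(c)-[400,0])/4-50+b).astype(int)
    print(c,(g['R'].T@(K@[u,v,1]*g['range_z'][v,u]-g['t'])).round())
```

```text
-16 -13.5 [680. 306.] [693. 206.]
-16 13.5 [724. 285.] [739. 184.]
16 -13.5 [644. 264.] [654. 164.]
16 13.5 [687. 244.] [700. 143.]
(570, 110) [524.  76. 184.]
(600, 230) [485. 111. 161.]
(700, 220) [472.  36. 106.]
(650, 165) [525. -11.  73.]
(705, 265) [471.  26.  65.]
(675, 262) [491.  21.  51.]
(585, 285) [521.  56.  46.]
```

Run:
```python
from h import *
g=dict(np.load('pics/scene.npz')); b=px(g,[542.5,3,45]).astype(int)
u0,v0=b-50
im=g['image'][v0+35:v0+85,u0+45:u0+95]
cv2.imwrite('pics/e.png',cv2.resize(cv2.convertScaleAbs(im,alpha=2.2),(600,600),interpolation=cv2.INTER_CUBIC))
K=np.linalg.inv(g['camera_matrix'])
for v in range(v0+50,v0+80,3):
    r=[]
    for u in range(u0+58,u0+86,3):
        X=g['R'].T@(K@[u,v,1]*g['range_z'][v,u]-g['t']); r.append('%d,%d,%d'%tuple(X))
    print(v-v0-35,r)
```

```text
15 ['482,88,160', '479,82,156', '475,79,156', '492,29,101', '483,36,113', '475,39,120', '460,59,147', '469,26,112', '465,20,109', '500,-78,0']
18 ['480,91,156', '518,1,50', '500,25,84', '491,30,94', '483,35,103', '475,38,112', '472,30,106', '468,26,104', '466,17,98', '496,-72,-2']
21 ['520,11,49', '514,8,51', '499,25,75', '491,28,83', '483,33,93', '475,37,101', '471,30,97', '467,25,96', '497,-61,-3', '493,-67,-5']
24 ['515,18,50', '511,13,47', '504,13,52', '490,30,77', '482,33,85', '474,37,93', '471,29,89', '467,23,85', '489,-44,7', '489,-60,-7']
27 ['514,19,43', '508,18,46', '501,19,51', '495,16,51', '481,33,77', '473,38,86', '471,27,78', '467,22,76', '486,-38,6', '481,-42,5']
30 ['514,17,31', '508,15,33', '499,21,44', '493,20,47', '488,17,48', '473,36,75', '470,27,69', '466,22,67', '482,-31,6', '476,-34,6']
33 ['510,25,32', '507,17,27', '505,6,17', '491,23,43', '485,20,43', '473,34,65', '488,-16,6', '482,-18,7', '478,-24,5', '473,-28,4']
36 ['510,23,20', '507,16,16', '503,10,12', '500,1,6', '494,-1,6', '489,-3,8', '484,-8,6', '479,-12,5', '473,-15,7', '469,-20,5']
39 ['509,24,12', '504,21,13', '501,12,6', '495,9,7', '490,5,7', '484,5,10', '480,-1,6', '475,-5,6', '469,-8,6', '465,-12,5']
42 ['507,27,7', '501,25,9', '496,21,9', '491,17,8', '487,11,5', '481,9,6', '476,5,7', '471,2,7', '465,0,8', '460,-3,7']
```

View pics/e.png

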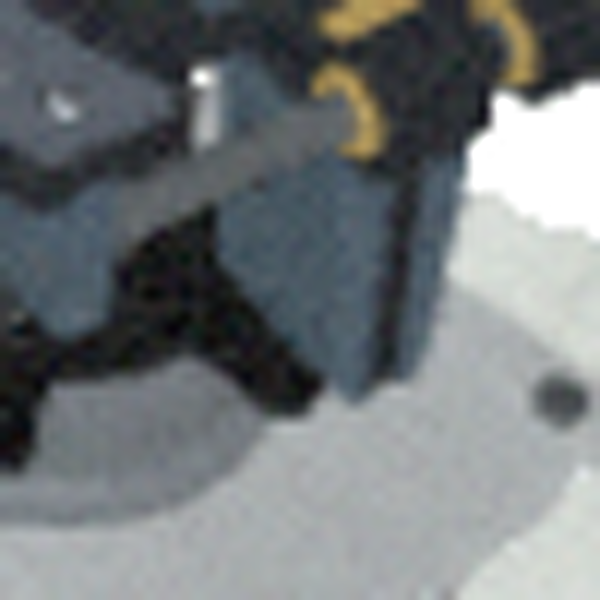

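The close-up shows the finger's lower corner at (350,400). Depth puts it at z≈64, above the lobe tops (52), and it has already passed over the near lobe. So the tip is about 20 mm higher than I assumed. I'll back out, lower 20 mm, come in at the original depth and check again.

arm_command([
  [-16,0,0,0,1],
  [-15,0,0,0,1],
  [-15,16,0,0,1],
  [0,16,10,0,1],
  [0,0,10,0,1],
])

```text
time: 6.7
ee_pos: [429.3, 6.9, 33.4]
orientation: [3.068, -0.675, 0.0]
contact_force: [0.7, -0.2, 0.0]
grip_width: 0.5
gripper_force: 0.0
```

Run:
```python
from h import *
g=grab('scene'); o=env.get_obs(); T=o['ee_pos']; print(T)
x=np.array([.906,-.423,0]); y=np.array([-.423,-.906,0])
K=np.linalg.inv(g['camera_matrix'])
v,u=np.nonzero(g['range_z']>0)
P=(K@np.array([u,v,np.ones_like(u)])*g['range_z'][v,u]-g['t'][:,None]).T@g['R']
D=P-T; a=D@x; b=D@y
s=(abs(a)<25)&(abs(b)<22)&(P[:,2]>12)&(P[:,2]<110)
Q=np.c_[a,b,P[:,2]][s]
for z in range(12,110,8):
    q=Q[(Q[:,2]>=z)&(Q[:,2]<z+8)]
    if len(q): print(z,len(q),q.min(0).round(),q.max(0).round())
```

```text
[429.50431167   7.34321077  32.14632541]
36 4 [-17.  -8.  41.] [-9.  5. 43.]
44 30 [-19. -13.  45.] [16.  6. 52.]
52 46 [-20. -14.  52.] [15.  8. 60.]
60 44 [-19. -15.  60.] [ 9.  7. 68.]
68 43 [-20. -15.  68.] [14.  7. 76.]
76 38 [-20. -15.  76.] [15.  8. 84.]
84 47 [-20. -16.  84.] [14.  9. 92.]
92 29 [-20. -17.  92.] [ 12.   5. 100.]
100 6 [-18. -17. 101.] [-16. -12. 107.]
```

Fingertips now measure z≈41, level with the lobes. I'll go in and flick.

arm_command([
  [15,0,0,0,1],
  [15,0,0,0,1],
  [8,0,0,0,1],
  [4,0,0,0,1],
  [0,-8,0,0,1],
])

```text
time: 7.25
ee_pos: [471.6, -2.6, 33.4]
orientation: [3.068, -0.675, -0.0]
contact_force: [-0.9, -1.0, -0.7]
grip_width: 0.6
gripper_force: 0.0
```

arm_command([
  [0,-7,0,0,1],
  [0,-7,0,0,1],
  [0,-7,0,0,1],
  [0,-7,0,0,1],
  [0,-7,0,0,1],
])

```text
time: 7.75
ee_pos: [486.0, 30.1, 33.5]
orientation: [3.069, -0.673, -0.001]
contact_force: [0.0, -0.8, -0.4]
grip_width: 0.7
gripper_force: 0.4
```

arm_command([
  [0,-7,0,0,1],
  [0,-7,0,0,1],
  [0,-7,0,0,1],
  [0,0,0,0,1],
  [0,0,0,0,1],
])

```text
time: 8.25
ee_pos: [495.0, 48.4, 33.5]
orientation: [3.069, -0.673, 0.0]
contact_force: [0.9, -0.2, 0.3]
grip_width: 0.7
gripper_force: 0.0
```

arm_command([
  [-15,0,0,0,1],
  [-15,0,0,0,1],
  [-12,20,0,0,1],
  [0,22,0,0,1],
  [0,22,0,0,1],
])

```text
time: 8.75
ee_pos: [429.3, 7.2, 33.6]
orientation: [3.069, -0.673, -0.0]
contact_force: [1.6, 0.0, 0.4]
grip_width: 0.4
gripper_force: 0.0
```

```bash
python3 chk.py
```

```text
top ['0:22', '1:46', '2:27', '3:30', '4:33', '5:33', '6:125', '7:29', '8:28', '9:43', '10:22', '11:57']
scene ['0:174', '1:169', '2:25', '3:25', '4:23', '5:29', '6:51', '7:45', '8:67', '9:204', '10:202', '11:201']
[428.7   6.2  33.5] [-0.1  1.7 -1.1] 8.85
```

One click: the stud moved from index 8 to 6, so three more. I'll repeat the stroke, checking after each one.

arm_command([
  [15,0,0,0,1],
  [15,0,0,0,1],
  [8,0,0,0,1],
  [4,0,0,0,1],
  [0,-8,0,0,1],
])

```text
time: 9.35
ee_pos: [471.4, -2.6, 33.4]
orientation: [3.068, -0.675, -0.001]
contact_force: [-0.2, -0.7, 0.0]
grip_width: 0.6
gripper_force: 0.0
```

arm_command([
  [0,-7,0,0,1],
  [0,-7,0,0,1],
  [0,-7,0,0,1],
  [0,-7,0,0,1],
  [0,-7,0,0,1],
])

```text
time: 9.85
ee_pos: [486.1, 30.1, 33.5]
orientation: [3.069, -0.673, -0.001]
contact_force: [-1.6, -1.1, 0.2]
grip_width: 0.4
gripper_force: 0.4
```

arm_command([
  [0,-7,0,0,1],
  [0,-7,0,0,1],
  [0,-7,0,0,1],
  [0,0,0,0,1],
  [0,0,0,0,1],
])

```text
time: 10.35
ee_pos: [495.0, 48.4, 33.5]
orientation: [3.069, -0.673, 0.0]
contact_force: [0.2, -0.2, -0.7]
grip_width: 0.6
gripper_force: 0.0
```

arm_command([
  [-15,0,0,0,1],
  [-15,0,0,0,1],
  [-12,20,0,0,1],
  [0,22,0,0,1],
  [0,22,0,0,1],
])

```text
time: 10.85
ee_pos: [429.3, 7.2, 33.6]
orientation: [3.069, -0.673, -0.0]
contact_force: [-0.1, -0.1, -0.8]
grip_width: 0.7
gripper_force: 0.0
```

```bash
python3 chk.py
```

```text
top ['0:22', '1:46', '2:26', '3:30', '4:134', '5:33', '6:38', '7:29', '8:28', '9:40', '10:22', '11:58']
scene ['0:173', '1:169', '2:25', '3:24', '4:113', '5:27', '6:53', '7:45', '8:67', '9:204', '10:202', '11:201']
[428.7   6.2  33.5] [ 0.9  0.8 -0.4] 10.95
```

arm_command([
  [15,0,0,0,1],
  [15,0,0,0,1],
  [8,0,0,0,1],
  [4,0,0,0,1],
  [0,-8,0,0,1],
])

```text
time: 11.45
ee_pos: [471.4, -2.7, 33.4]
orientation: [3.068, -0.675, -0.001]
contact_force: [-0.0, -0.3, -0.1]
grip_width: 0.8
gripper_force: 0.0
```

arm_command([
  [0,-7,0,0,1],
  [0,-7,0,0,1],
  [0,-7,0,0,1],
  [0,-7,0,0,1],
  [0,-7,0,0,1],
])

```text
time: 11.95
ee_pos: [486.1, 30.1, 33.5]
orientation: [3.069, -0.673, -0.001]
contact_force: [-1.5, -0.3, 0.3]
grip_width: 0.7
gripper_force: 0.4
```

arm_command([
  [0,-7,0,0,1],
  [0,-7,0,0,1],
  [0,-7,0,0,1],
  [0,0,0,0,1],
  [0,0,0,0,1],
])

```text
time: 12.45
ee_pos: [495.0, 48.4, 33.5]
orientation: [3.069, -0.673, -0.0]
contact_force: [0.5, 0.6, -0.0]
grip_width: 0.3
gripper_force: 0.0
```

arm_command([
  [-15,0,0,0,1],
  [-15,0,0,0,1],
  [-12,20,0,0,1],
  [0,22,0,0,1],
  [0,22,0,0,1],
])

```text
time: 12.95
ee_pos: [429.2, 7.2, 33.6]
orientation: [3.069, -0.673, -0.0]
contact_force: [0.9, 0.3, 0.7]
grip_width: 0.7
gripper_force: 0.0
```

```bash
python3 chk.py
```

```text
top ['0:22', '1:46', '2:134', '3:30', '4:33', '5:33', '6:37', '7:29', '8:27', '9:43', '10:22', '11:59']
scene ['0:173', '1:170', '2:149', '3:35', '4:23', '5:28', '6:54', '7:45', '8:67', '9:204', '10:202', '11:201']
[428.7   6.2  33.6] [0.6 0.4 0.8] 13.05
```

One more, then raise away.

arm_command([
  [15,0,0,0,1],
  [15,0,0,0,1],
  [8,0,0,0,1],
  [4,0,0,0,1],
  [0,-8,0,0,1],
])

```text
time: 13.55
ee_pos: [471.4, -2.7, 33.4]
orientation: [3.068, -0.675, -0.001]
contact_force: [0.3, 0.4, 0.0]
grip_width: 0.3
gripper_force: 0.0
```

arm_command([
  [0,-7,0,0,1],
  [0,-7,0,0,1],
  [0,-7,0,0,1],
  [0,-7,0,0,1],
  [0,-7,0,0,1],
])

```text
time: 14.05
ee_pos: [486.1, 30.1, 33.5]
orientation: [3.069, -0.673, -0.001]
contact_force: [-0.7, -0.9, -1.3]
grip_width: 0.4
gripper_force: 0.4
```

arm_command([
  [0,-7,0,0,1],
  [0,-7,0,0,1],
  [0,-7,0,0,1],
  [0,0,0,0,1],
  [0,0,0,0,1],
])

```text
time: 14.55
ee_pos: [495.0, 48.4, 33.5]
orientation: [-3.069, 0.673, -0.0]
contact_force: [-0.5, -0.5, -0.6]
grip_width: 0.6
gripper_force: 0.0
```

arm_command([
  [-15,0,0,0,1],
  [-15,0,0,0,1],
  [-12,20,0,0,1],
  [0,22,0,0,1],
  [0,22,0,0,1],
])

```text
time: 15.05
ee_pos: [429.3, 7.3, 33.6]
orientation: [3.069, -0.673, -0.0]
contact_force: [0.9, 0.5, 0.2]
grip_width: 0.6
gripper_force: 0.0
```

arm_command([
  [0,0,-30,0,1],
  [0,0,-40,0,1],
  [0,40,-30,0,1],
  [0,40,0,0,1],
  [0,0,0,0,1],
])

```text
time: 15.55
ee_pos: [395.3, -67.9, 134.4]
orientation: [3.067, -0.678, 0.003]
contact_force: [0.2, 0.5, 0.5]
grip_width: 0.7
gripper_force: 0.0
```

```bash
python3 chk.py; python3 look.py f
```

```text
top ['0:124', '1:45', '2:26', '3:29', '4:32', '5:33', '6:32', '7:29', '8:27', '9:39', '10:22', '11:57']
scene ['0:159', '1:114', '2:54', '3:22', '4:21', '5:24', '6:24', '7:193', '8:193', '9:195', '10:192', '11:191']
[396.2 -65.5 133.7] [-0.2  0.6 -1.8] 15.65
[396.55827034 -64.49472181 133.3431231 ] [-0.74442298  0.6573189  -0.5353854 ] 15.75
```

View pics/f.png

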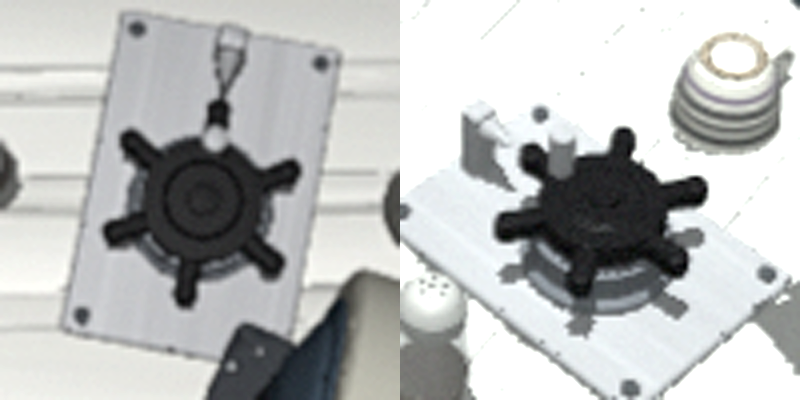

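The stud at (216,136) in the top crop lines up with the pointer tip at (226,95). Its lobe rests in front of the pointer, and the robot is clear.

```bash
python3 -c "
from cell import env
print(env.sign_off())"
```

```text
the job is handed in; nothing more can be done
None
```

The tally wheel was advanced four clicks clockwise to home, the stud lobe rests in front of the pointer with the arm clear, and the job is handed in.

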